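Gauge the clamp gap on the lab test station

ROBOT

A 6-joint arm with a two-finger parallel gripper is mounted at the origin on the work surface. World frame = base frame: x ahead of the robot, y to its left, z up, the work surface at z = 0. Lengths are in m, angles in rad, forces in N, time in s.
With the tool pointing down it reaches from about 0.35 to 0.775 m from the base axis. Payload 5.5 kg.
Tool frame: the origin (TCP) lies at the very end of the fingers, on their centre line; the grasp point (between the pads) lies 19 mm behind it (env.grip_point_offset is the distance from the TCP to the grasp point, in m); z points along the fingers, y is the line along which they close (so a half turn about z gives the same grasp; the last joint's range is limited). The gripper opens to 85 mm and grips with 20 to 120 N. Pads are 22 mm wide; open, the fingers measure 114 mm over their backs; the gripper's body (76 mm by 85 mm) begins 54 mm behind the grasp point. The pads swing forward as they close: fully open they stand 13 mm farther back than shut.
Start: joints at [-1.306, 0.313, 0.046, 1.304, 0, 1.431], TCP at [0.226, -0.529, 0.231] pointing down, gripper open.
Joint ranges: [-2.76, 2.76], [-0.86, 1.69], [-1.03, 1.26], [-2.2, 2.34], [-1.47, 1.5], [-3.14, 3.14]. Speed limits (rad/s): [2.57, 2.57, 3.14, 3.14, 3.14, 3.14].

INTERFACE

Orientations are given as a unit quaternion [w, x, y, z].
In Python, from workcell import sensors, imaging, workorder, env gives the robot as it stands.
- The arm moves only by the shell command python3 -m handwheel 'ROWS' [FORCE]. ROWS is JSON, a list of rows, each a list of 5 numbers: the shift along the tool's x, y, z in mm, then the turn about the tool's z in rad, then the opening, from 0 (shut) to 1 (fully open). A call has 1 to 8 rows; each row is the pose to reach, as a shift and turn from the pose commanded when the call began, along the tool's axes at that moment; what a row does not reach only later rows make up. A row lasts 1/10 s, in which the tool goes at most 50 mm and 8.59 degrees, less where a joint would pass 70% of its speed; a pose out of reach is approached as far as the arm can. A call with a gripper value outside its range is refused whole. The fingers move at their own pace and stop on an object; FORCE is the grip in N (left out, the last holds). Time passes only in rows, so rows that repeat a pose let the fingers close. It gives the time, the measured TCP pose, the force, the opening and the grip force at its end, in the units of the state.
- sensors.get_state(): the state, without advancing time (a new reading comes with each control period).
- imaging.read_camera(name): name is "scene" or "top" or "wrist"; returns a dict with "color" (400x640x3 uint8, blue, green, red), "z_map" (400x640 float32, m along the optical axis (not along the pixel's ray), 0 where there is no reading), "fx", "fy", "cx", "cy" (pixels), "xyz" and "rotation" of the camera in the world. Camera axes: x right, y down, z forward; pixel columns grow to the right and rows downward; lengths in m; the calibration is good to about 2 mm. A picture is of the moment at which its call begins.
- workorder.hand_in(): hands the job in; it is judged then, once.
The state is a dict: "clock": time; "joint_pos": joint angles; "qvel": joint speeds; "tau": joint torques, N m; "tcp_pos": TCP position; "orientation": TCP orientation; "wrist_force": force on the tool from outside, world axes, zero at the start; "ft_torque": the same for the moment, N m; "finger_gap": finger opening in m; "grip_force": force on a finger pad.
Only numpy, scipy, OpenCV 4.12 (cv2) and the standard library are available. Lean on these libraries where they do the work, as an engineer would, in place of code of your own. Each camera call takes 0.05 s, during which the arm holds its last target. There are 200 camera calls.

TASK

Find the width of the gap in the clamp by trying the three upright spacer gauges in it from above, the thinnest (yellow) first, then the middle one (blue), and so on up. Leave the thickest gauge that goes in freely standing fully down in the gap, the other two standing upright on the bench off the clamp's base plate, and do not shift anything else on the bench.

Things in the scene. Friction and masses are not known exactly. Their poses are not given: they have to be found in the camera images.
- thin_center (a point): centre (half-way up, 60 mm above its foot) of the thinnest spacer gauge, loose, 120 mm tall, 0.2 to 0.3 kg: a steel blade 12 mm thick (along y), 60 mm wide (along x), 70 mm tall, below a yellow handle 16 mm thick (y), 40 mm wide (x), 50 mm tall. z points up its height. It stands free on its flat foot
- middle_center (a point): centre (half-way up, 60 mm above its foot) of the middle spacer gauge, loose, 120 mm tall, 0.2 to 0.3 kg: a steel blade 17 mm thick (along y), 60 mm wide (along x), 70 mm tall, below a blue handle 16 mm thick (y), 40 mm wide (x), 50 mm tall. z points up its height. It stands free on its flat foot
- thick_center (a point): centre (half-way up, 60 mm above its foot) of the thickest spacer gauge, loose, 120 mm tall, 0.2 to 0.3 kg: a steel blade 22 mm thick (along y), 60 mm wide (along x), 70 mm tall, below a red handle 16 mm thick (y), 40 mm wide (x), 50 mm tall. z points up its height. It stands free on its flat foot
- fixed_face (a point): Reference point of the clamp's gap: foot of the fixed steel jaw's inner face, mid-length, on the base plate's top (10 mm above the bench), which is the gap's floor. x runs along the gap, z up, y straight across to the locked black jaw (setjaw), 13.5 to 25.5 mm away: the width is not given and differs each time. Open at top and ends. Centre a gauge at y = half its thickness + about 0.8 mm
- mouth (a point): same place and axes, 36 mm higher, level with the jaw tops. Jaws are 80 mm long (x), faces vertical for the lower 26 mm, then leaning outwards (5 mm over 10 mm) as a lead-in. A gauge that goes in stands on the base plate, its centre 24 mm above this point; one too thick stops on the jaws or in the lead-in, its centre 44 mm or more above it. It may need a light push
- rig: the clamp, bolted down: aluminium base plate 150 (x) x 170 (y) x 10 mm, origin at the centre of its underside; fixed jaw's face at y = -10 mm. A blue fan bar crosses its far side at x = 52 to 74 mm, its top 55 mm above the bench. Jaw tops are 46 mm above the bench. Beyond the plate on its -y side 60 mm of bench is kept free
- bottle_center (a point): centre of the tall amber bottle, 60 mm diameter, 190 mm tall, between the gauges and the clamp; bystander, leave alone
- jar_center (a point): centre of the white jar with blue lid, 50 mm diameter, 95 mm tall; bystander, leave alone
- dish_center (a point): centre of the white dish, 64 mm diameter, 32 mm tall; bystander, leave alone
- beaker_center (a point): centre of the empty glass beaker, 66 mm diameter, 95 mm tall; bystander, leave alone
- screwdriver: screwdriver lying on the bench near the robot (origin under its middle); bystander, leave alone
- spatula: spatula, 180 mm long, lying on the bench near the robot (origin under its middle); bystander, leave alone
- tablet_case: green case 90 x 60 x 30 mm on the bench right of the clamp (origin at the centre of its underside); bystander, leave alone

How it is judged:
By the outcome, as a careful person would: the job done as asked, in the order asked, and still so for the second after the job is handed in, with the robot touching nothing.
It also fails if it takes over 72 s, if anything falls off the work surface, if the arm or the gripper's body presses on something with over 40 N, if the wrist force passes 120 N, or if a joint passes its speed limit or range.

## Working session

There is one attempt and no reset: what is moved stays moved. The work goes in short steps, Python scripts to look and compute and a shell command to move; the robot and the scene stay as the last step left them, time stands still between calls to the robot, and variables do not carry over. Pictures are saved under pics/ and viewed, at most 10 in all, crops included, and the job is handed in when it is done.

```bash
ls; mkdir -p pics
python3 - <<'E'
from workcell import sensors, imaging, env
import cv2, numpy as np
for n in ("scene","top"):
    d=imaging.read_camera(n); cv2.imwrite(f"pics/{n}0.png",d["color"]); np.savez(f"pics/{n}0.npz",**d)
    print(n,d["fx"],d["cx"],d["cy"],d["xyz"],np.round(d["rotation"],3).tolist())
s=sensors.get_state(); print(s, env.grip_point_offset)
E
```

```text
pics
scene 498.7477058046908 323.5924624093359 200.1379296826206 [1.56328518 0.17525311 1.02750776] [-0.263, 0.555, 0.716, -0.331]
top 374.99091957862106 321.96970147651155 205.41667371119888 [ 0.43856849 -0.06402032  0.98370475] [0.017, -0.696, 0.718, -0.017]
{'clock': 0.1, 'joint_pos': array([-1.30560427e+00,  3.13934409e-01,  4.51031146e-02,  1.30359304e+00,
       -2.33649157e-05,  1.43118989e+00]), 'qvel': array([-0.00113975, -0.00210099,  0.00298763, -0.00030759,  0.00053245,
       -0.00155757]), 'tau': array([ 1.83754586e-03, -4.81727135e+01,  2.99242687e+01,  1.26993665e-02,
       -1.23864461e-04, -2.28725817e-06]), 'tcp_pos': array([ 0.22631699, -0.52810112,  0.23049716]), 'orientation': array([-8.11666740e-04,  9.79586774e-01,  2.01020122e-01, -6.27394499e-05]), 'wrist_force': array([ 0.32746146,  0.26325987, -0.592199  ]), 'ft_torque': array([ 0.06025829,  0.02200344, -0.00177256]), 'grip_force': 0.0, 'finger_gap': 0.08562783948076995} 0.0187
```

View pics/top0.png

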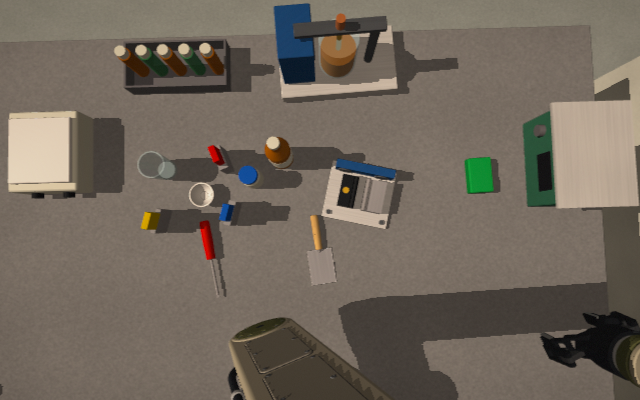

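View pics/scene0.png

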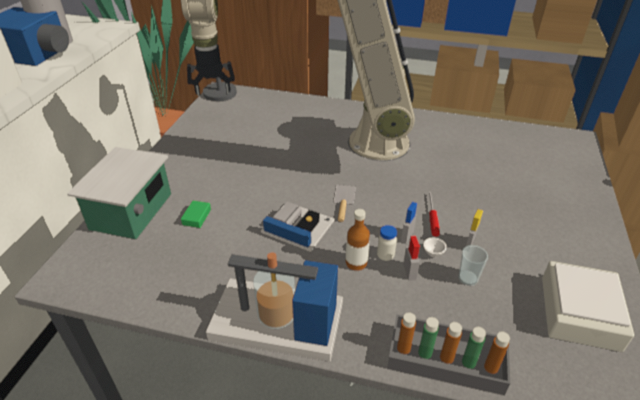

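The top view, with image-up as +x and image-left as +y, shows:
- Gauges: yellow near (151,220), blue (228,212), red (218,156).
- Clamp at (360,193), with the fan bar on its far side and the black jaw at (347,190). The steel jaw is at (378,195).
- Bottle at (278,150), jar (248,176), dish (201,195), beaker (152,165).

Next I'll measure these from the depth maps.

```bash
cat > h.py <<'E'
import numpy as np, cv2
from scipy.spatial.transform import Rotation as R
def rot(d):
    q=np.asarray(d["rotation"]); 
    return q if q.shape==(3,3) else R.from_quat(np.r_[q[1:],q[0]]).as_matrix()
def cloud(d):
    v,u=np.mgrid[:400,:640]; z=d["z_map"]
    p=np.stack([(u-d["cx"])/d["fx"]*z,(v-d["cy"])/d["fy"]*z,z],-1)
    P=p@rot(d).T+d["xyz"]; P[z==0]=np.nan; return P
def yaw(q):  # world angle of tool x axis
    x=R.from_quat(np.r_[q[1:],q[0]]).apply([1,0,0]); return np.arctan2(x[1],x[0])
def go(s,xyz,ang=None):
    "shift (mm) and turn for TCP to xyz; ang = wanted world angle of tool y (mod pi)"
    r=R.from_quat(np.r_[s["orientation"][1:],s["orientation"][0]])
    sh=r.inv().apply(np.asarray(xyz)-s["tcp_pos"])*1000
    y=r.apply([0,1,0]); t=0
    if ang is not None:
        t=-(ang-np.arctan2(y[1],y[0])); t=(t+np.pi/2)%np.pi-np.pi/2
    return np.round(sh,1),round(float(t),3)
E
python3 - <<'E'
from h import *
for n in ("top","scene"):
    d=dict(np.load(f"pics/{n}0.npz")); P=cloud(d); hsv=cv2.cvtColor(d["color"],cv2.COLOR_BGR2HSV)
    H,S,V=[hsv[...,i].astype(int) for i in range(3)]
    ok=(S>130)&(V>60)&(P[...,2]>.075)&(P[...,2]<.135)
    for c,m in dict(yellow=(H>20)&(H<35),blue=(H>100)&(H<130),red=(H<8)|(H>172)).items():
        k,lab,st,ce=cv2.connectedComponentsWithStats((m&ok).astype(np.uint8))
        for i in range(1,k):
            if st[i,4]<12: continue
            q=P[lab==i]; t=q[q[:,2]>.113][:,:2]; 
            print(n,c,ce[i].round(),st[i,4],np.nanmean(q,0).round(4),np.nanmax(q[:,2]).round(3), 'top',len(t), *( (t.mean(0).round(4),cv2.minAreaRect(t.astype(np.float32))) if len(t)>5 else ()))
    if n=="top":
        np.set_printoptions(suppress=True)
        for u,v in [(278,150),(248,176),(201,195),(152,165),(338,164),(396,172),(388,228),(322,216),(340,188),(378,195),(210,240),(220,290),(480,175)]: print((u,v),P[v,u].round(3))
img=cv2.imread("pics/top0.png"); cv2.imwrite("pics/c1.png",cv2.resize(img[130:290,130:410],None,fx=2.85,fy=2.85,interpolation=cv2.INTER_CUBIC))
E
```

```text
top yellow [149. 220.] 257 [0.4581 0.3392 0.1076] 0.124 top 135 [0.4583 0.342 ] ((0.45843467116355896, 0.3427641689777374), (0.018413027748465538, 0.03915419057011604), 71.11947631835938)
top blue [247. 175.] 272 [0.5605 0.1106 0.0947] 0.101 top 0
top blue [224. 212.] 128 [0.4716 0.1613 0.1181] 0.125 top 116 [0.4721 0.1617] ((0.4725017845630646, 0.16217346489429474), (0.01526095811277628, 0.03852609172463417), 73.51220703125)
top red [215. 155.] 194 [0.6071 0.1821 0.1102] 0.123 top 125 [0.6087 0.1844] ((0.6093440055847168, 0.1854938119649887), (0.04005035012960434, 0.016279004514217377), 22.281471252441406)
(278, 150) [0.607 0.03  0.147]
(248, 176) [0.557 0.109 0.095]
(201, 195) [0.523 0.251 0.006]
(152, 165) [0.601 0.365 0.035]
(338, 164) [ 0.585 -0.108  0.055]
(396, 172) [ 0.568 -0.263 -0.001]
(388, 228) [ 0.422 -0.236 -0.   ]
(322, 216) [ 0.458 -0.064  0.   ]
(340, 188) [ 0.526 -0.111  0.048]
(378, 195) [ 0.505 -0.206  0.049]
(210, 240) [0.405 0.225 0.018]
(220, 290) [0.275 0.205 0.004]
(480, 175) [ 0.55  -0.472  0.028]
scene yellow [476. 219.] 130 [0.4701 0.342  0.1073] 0.125 top
[... 240 characters left out ...]
69521522521973), (0.03220416605472565, 0.09551425278186798), 5.84645938873291)
scene blue [411. 212.] 128 [0.484  0.1632 0.1061] 0.124 top 59 [0.4797 0.1634] ((0.4791378676891327, 0.16305100917816162), (0.015055572614073753, 0.0370759479701519), 77.33778381347656)
scene blue [388. 232.] 173 [0.5672 0.1126 0.0937] 0.1 top 0
scene blue [314. 324.] 658 [ 0.9143 -0.0019  0.1054] 0.135 top 245 [ 0.9148 -0.0021] ((0.8946380615234375, 0.01249164342880249), (0.05910048261284828, 0.12087946385145187), 53.2484016418457)
scene red [414. 247.] 179 [0.6201 0.1862 0.1061] 0.125 top 81 [0.615 0.186] ((0.6121810674667358, 0.18540672957897186), (0.045475613325834274, 0.015884730964899063), 20.68292999267578)
```

View pics/c1.png

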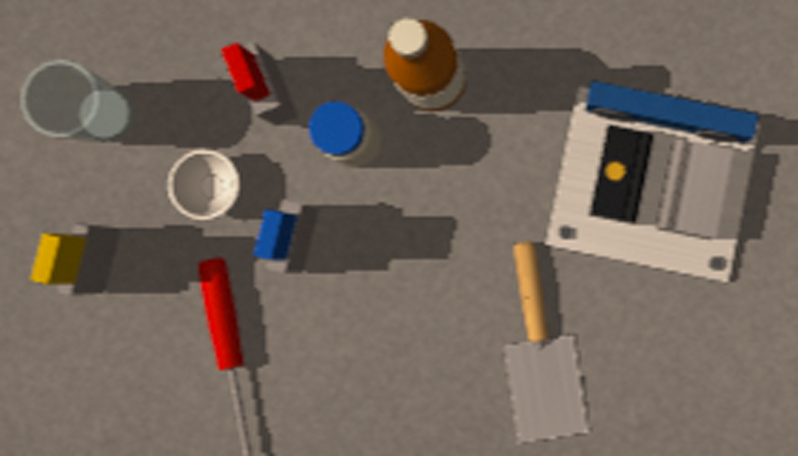

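The crop shows yellow at (55,258), blue (275,235), red (245,70), and the clamp gap at about (657,180), yawed roughly -12°. The spatula at (545,340) lies in front of the clamp. I'll move the wrist camera over the clamp for accuracy.

Run:
```python
from h import *; from workcell import sensors
print(go(sensors.get_state(),[.44,-.17,.33],np.radians(78)))
```

```text
(array([ 337.5, -245.2,  -99. ]), 0.614)
```

```bash
python3 -m handwheel '[[40,-30,-12,0.1,1],[80,-60,-30,0.2,1],[120,-90,-50,0.3,1],[160,-120,-70,0.4,1],[200,-150,-85,0.5,1],[240,-180,-99,0.61,1],[280,-210,-99,0.614,1],[310,-230,-99,0.614,1]]' 40
python3 - <<'E'
from h import *; from workcell import sensors,imaging
s=sensors.get_state();print(s["tcp_pos"],go(s,[.44,-.17,.33],np.radians(78)))
d=imaging.read_camera("wrist"); cv2.imwrite("pics/w1.png",d["color"]); np.savez("pics/w1.npz",**d); print(d["xyz"],rot(d).round(2).tolist(),d["fx"])
E
```

```text
clock: 0.9
tcp_pos: [0.4205, -0.1949, 0.3309]
orientation: [0.0, 0.994, -0.105, 0.001]
wrist_force: [-0.1, -1.4, 0.6]
finger_gap: 0.0851
grip_force: 0.0
[ 0.42047442 -0.19491174  0.33094661] (array([ 13.9, -28.4,   0.9]), -0.0)
[ 0.50069572 -0.21223523  0.47310197] [[-0.21, -0.93, -0.31], [-0.98, 0.2, 0.07], [0.0, 0.32, -0.95]] 295.5513976052598
```

View pics/w1.png

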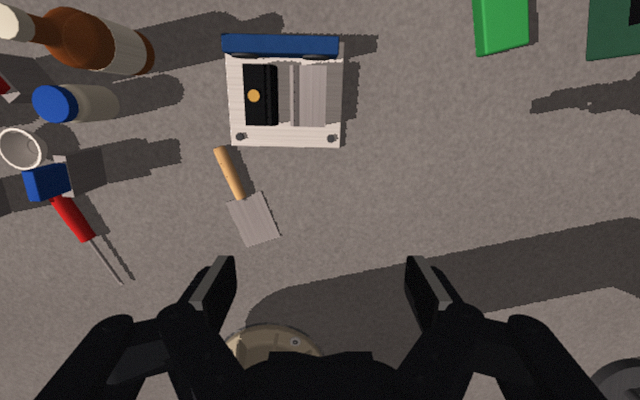

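The wrist view shows the clamp square in frame: jaws at (260,95) black and (315,95) steel, gap at about (284,95). I'll go closer for a precise measurement.

```bash
python3 -m handwheel '[[-10,-20,45,0,1],[-20,-40,90,0,1],[-30,-55,130,0,1],[-30,-55,130,0,1]]'
python3 - <<'E'
from h import *; from workcell import sensors,imaging
d=imaging.read_camera("wrist"); np.savez("pics/w2.npz",**d); cv2.imwrite("pics/w2.png",d["color"]); s=sensors.get_state();print(s["tcp_pos"],d["xyz"])
P=cloud(d)
# plan views on a 0.5 mm grid coloured by height
q=np.radians(-12); c=np.array([.505,-.16])
L=(P[...,:2]-c)@np.array([[np.cos(q),-np.sin(q)],[np.sin(q),np.cos(q)]])
def fit(mask):
    t=L[mask]; return cv2.minAreaRect(t.astype(np.float32)*1000), len(t), P[mask][:,2].mean().round(4)
near=(abs(L[...,0])<.12)&(abs(L[...,1])<.12)
for lo,hi in ((.005,.016),(.040,.049),(.051,.06)):
    m=near&(P[...,2]>lo)&(P[...,2]<hi); print(lo,fit(m), L[m].min(0),L[m].max(0))
np.set_printoptions(suppress=True,linewidth=200)
for x0 in (-.02,0,.02):
    m=near&(abs(L[...,0]-x0)<.0012); o=np.argsort(L[m][:,1]); print(x0,[(round(a*1000,1),round(z*1000)) for a,z in zip(L[m][o,1],P[m][o,2])][::1])
E
```

```text
clock: 1.35
tcp_pos: [0.3946, -0.1312, 0.1933]
orientation: [-0.004, 0.995, -0.103, -0.008]
wrist_force: [-0.4, 0.3, 0.3]
finger_gap: 0.0853
grip_force: 0.0
[ 0.39850954 -0.13417056  0.19742488] [ 0.47714848 -0.14960844  0.33398069]
0.005 (((-33.61951446533203, 13.587425231933594), (172.4879913330078, 198.30320739746094), 0.009797853417694569), 11774, np.float64(0.0095)) [-0.11987448 -0.08555013] [0.05264074 0.11273268]
0.04 (((7.087955474853516, -3.9377479553222656), (112.3423080444336, 75.339111328125), 88.87586212158203), 9065, np.float64(0.0447)) [-0.03100905 -0.06060173] [0.04441095 0.05294588]
0.051 (((11.148425102233887, 41.94298553466797), (6.845933437347412, 0.0), -96.20993041992188), 2, np.float64(0.0512)) [0.01077816 0.0385401 ] [0.01151869 0.04534587]
-0.02 [(np.float64(-119.8), 0), (np.float64(-119.8), -2), (np.float64(-119.2), 0), (np.float64(-118.8), 0), (np.float64(-118.3), -1), (np.float64(-118.2), 0), (np.float64(-117.8), 0), (np.float64(-117.3), -2), (np.float64(-117.3), -1), (np.float64(-116.4), 1), (np.float64(-115.9), -1), (np.float64(-115.9), 0), (np.float64(-1
[... 28228 characters left out ...]
0.4), -1), (np.float64(110.5), 0), (np.float64(110.5), -1), (np.float64(111.4), -1), (np.float64(111.6), -1), (np.float64(111.6), -1), (np.float64(111.9), 1), (np.float64(112.4), 0), (np.float64(113.4), 0), (np.float64(113.7), -1), (np.float64(113.7), -2), (np.float64(114.3), 0), (np.float64(114.4), -1), (np.float64(114.8), -1), (np.float64(115.1), 0), (np.float64(115.5), -1), (np.float64(116.0), -2), (np.float64(116.4), -1), (np.float64(116.7), -1), (np.float64(116.9), -2), (np.float64(117.4), 0), (np.float64(117.7), -1), (np.float64(118.2), -2), (np.float64(118.3), 0), (np.float64(118.3), 0), (np.float64(118.7), -1), (np.float64(119.3), 0), (np.float64(119.7), -1), (np.float64(119.8), -1)]
```

View pics/w2.png

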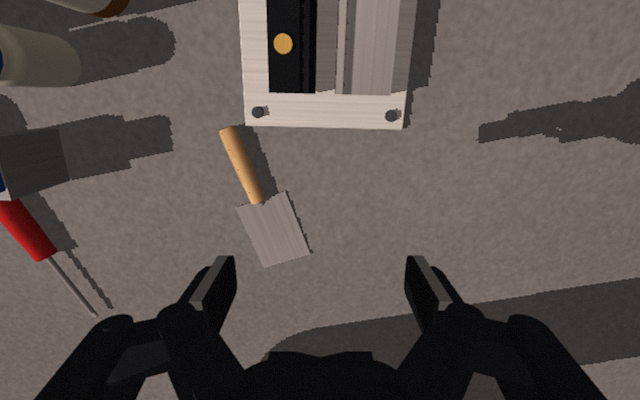

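The view shows the gap nearly central at (325,45), between the black jaw (290,45) and the steel jaw (375,45). From the depth map, the gap is about 20 mm wide, its mid-point is near (0.514,-0.162), and the clamp's yaw is about -13.2°. Next I'll look at the gauges from the wrist.

Run:
```python
from h import *; from workcell import sensors
print(go(sensors.get_state(),[.385,.23,.33],np.radians(76.8)))
```

```text
(array([ -89.3, -353.9, -131. ]), 0.023)
```

```bash
python3 -m handwheel '[[-5,-20,-45,0.02,1],[-17,-65,-85,0.02,1],[-28,-110,-110,0.02,1],[-40,-158,-131,0.02,1],[-52,-206,-131,0.02,1],[-64,-254,-131,0.02,1],[-77,-304,-131,0.02,1],[-89,-352,-131,0.02,1]]'; python3 -m handwheel '[[0,0,0,0,1],[0,0,0,0,1]]'>/dev/null
python3 - <<'E'
from h import *; from workcell import sensors,imaging
d=imaging.read_camera("wrist"); np.savez("pics/w3.npz",**d); cv2.imwrite("pics/w3.png",d["color"]); s=sensors.get_state();print(s["clock"],s["tcp_pos"],d["xyz"])
P=cloud(d); hsv=cv2.cvtColor(d["color"],cv2.COLOR_BGR2HSV)
H,S,V=[hsv[...,i].astype(int) for i in range(3)]
ok=(S>130)&(V>60)&(P[...,2]>.115)&(P[...,2]<.126)
for c,m in dict(yellow=(H>20)&(H<35),blue=(H>100)&(H<130),red=(H<8)|(H>172)).items():
    k,lab,st,ce=cv2.connectedComponentsWithStats((m&ok).astype(np.uint8))
    for i in range(1,k):
        if st[i,4]>40: 
            t=P[lab==i]; r=cv2.minAreaRect((t[:,:2]*1000).astype(np.float32)); print(c,ce[i].round(),st[i,:],t.mean(0).round(4),np.round(r[0],1),np.round(r[1],1),round(r[2],1))
E
```

```text
clock: 2.2
tcp_pos: [0.3693, 0.0249, 0.33]
orientation: [-0.019, 0.996, -0.091, 0.001]
wrist_force: [-0.2, 0.0, -0.4]
finger_gap: 0.0856
grip_force: 0.0
2.45 [0.36965095 0.0251149  0.33008086] [0.44958082 0.00446425 0.47182462]
yellow [ 60. 140.] [ 51 124  21  33 397] [0.4597 0.3411 0.1189] [459.6 341.4] [17.4 39.2] 74.2
blue [194. 101.] [187  83  14  37 439] [0.4741 0.1617 0.1192] [473.5 161.9] [15.4 39.4] 74.6
```

View pics/w3.png

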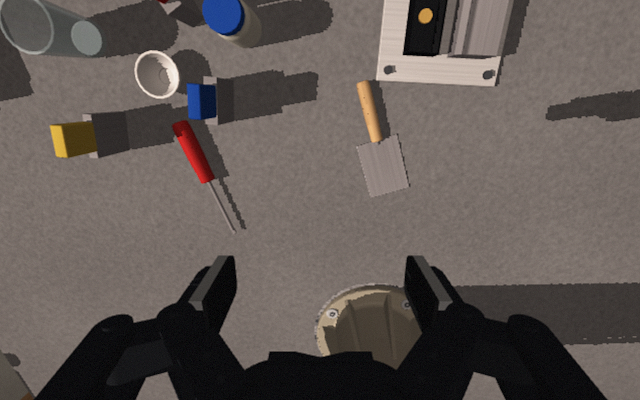

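The wrist view shows the yellow top at (70,138) and the blue top at (200,100), with the handles' thickness axis at about 74.5°. Now I'll go above yellow.

Run:
```python
from h import *; from workcell import sensors
s=sensors.get_state(); print(s["orientation"],s["joint_pos"].round(3),go(s,[.4597,.3412,.20],np.radians(74.5)))
```

```text
[-1.93174541e-02  9.95721784e-01 -9.03548179e-02  9.85633000e-04] [-0.182 -0.102 -0.185  1.49   0.039  3.141] (array([  31.9, -321.9,  142.6]), 0.09)
```

Joint 6 is at its limit, so I'll unwind by a half turn on the way.

```bash
python3 -m handwheel '[[0,0,0,-0.15,1],[0,0,0,-0.3,1],[0,-40,0,-0.45,1],[5,-90,0,-0.6,1],[10,-140,0,-0.75,1],[15,-190,0,-0.9,1],[20,-240,0,-1.05,1],[25,-290,0,-1.2,1]]'
python3 - <<'E'
from h import *; from workcell import sensors
s=sensors.get_state(); print(s["orientation"],s["joint_pos"].round(3),go(s,[.4597,.3412,.20],np.radians(74.5)))
E
```

```text
clock: 3.25
tcp_pos: [0.4463, 0.3071, 0.3413]
orientation: [-0.015, 0.871, 0.491, 0.012]
wrist_force: [1.0, -1.3, 0.7]
finger_gap: 0.0855
grip_force: 0.0
[-0.01506584  0.87104293  0.49082992  0.01196715] [0.437 0.221 0.19  1.518 0.032 2.552] (array([ 31. ,  -4.1, 142.5]), 1.297)
```

```bash
cat > tilt.py <<'E'
from h import *; from workcell import sensors
s=sensors.get_state(); q=s["orientation"]; z=R.from_quat(np.r_[q[1:],q[0]]).inv().apply([0,0,-1])
print("clock",s["clock"],"tcp",s["tcp_pos"].round(4),"az",round(np.degrees(np.arctan2(*s["tcp_pos"][1::-1])),1),"down in tool",z.round(4),"q",s["joint_pos"].round(3))
E
python3 -m handwheel '[[15,7,0,-0.15,1],[35,16,0,-0.3,1],[60,27,0,-0.45,1],[85,38,0,-0.6,1],[110,50,0,-0.75,1],[130,59,0,-0.9,1],[145,65,0,-1.05,1],[164,74,0,-1.15,1]]' >/dev/null; python3 tilt.py
python3 -m handwheel '[[0,40,0,0,1],[0,80,0,0,1],[0,80,0,0,1]]' >/dev/null; python3 tilt.py
```

```text
clock 4.05 tcp [0.5954 0.4062 0.3456] az 34.3 down in tool [-0.0282 -0.0258  0.9993] q [0.474 0.66  0.879 1.768 0.031 1.441]
clock 4.35 tcp [0.6435 0.4395 0.3191] az 34.3 down in tool [-0.0302 -0.026   0.9992] q [0.484 0.887 1.253 1.915 0.033 1.457]
```

The tilt is fixed in the world at 2.2°, leaning toward +y, and came from the joint-6 limit. I'll undo it by touching the opposite joint-6 limit while moving in -y.

```bash
python3 -m handwheel '[[0,-40,0,-0.15,1],[0,-80,0,-0.3,1],[0,-120,0,-0.45,1],[0,-160,0,-0.6,1],[0,-200,0,-0.75,1],[0,-240,0,-0.9,1],[0,-260,0,-1.05,1],[0,-260,0,-1.2,1]]' >/dev/null; python3 tilt.py
python3 -m handwheel '[[0,0,0,-0.15,1],[0,0,0,-0.3,1],[0,0,0,-0.45,1],[0,0,0,-0.6,1],[0,0,0,-0.75,1],[0,0,0,-0.9,1],[0,0,0,-1.05,1],[0,0,0,-1.2,1]]' >/dev/null
python3 -m handwheel '[[0,0,0,-0.15,1],[0,0,0,-0.3,1],[0,0,0,-0.45,1],[0,0,0,-0.6,1],[0,0,0,-0.75,1],[0,0,0,-0.9,1],[0,0,0,-1.05,1],[0,0,0,-1.2,1]]' >/dev/null;  python3 -m handwheel '[[0,0,0,-0.15,1],[0,0,0,-0.3,1],[0,0,0,-0.45,1],[0,0,0,-0.5,1]]' >/dev/null; python3 tilt.py; python3 -c "
from h import *; from workcell import sensors
print(go(sensors.get_state(),[.42,.0,.33]))"
```

```text
clock 5.15 tcp [0.4275 0.2925 0.3229] az 34.4 down in tool [ 0.0337 -0.0491  0.9982] q [0.424 0.147 0.053 1.429 0.036 0.33 ]
clock 7.15 tcp [0.4304 0.2941 0.3219] az 34.3 down in tool [-0.0206  0.0557  0.9982] q [ 0.424  0.154  0.058  1.428  0.036 -2.568]
(array([ 33.4, 291.5, -23.7]), 0.0)
```

```bash
python3 -m handwheel '[[5,45,0,-0.1,1],[10,90,-8,-0.15,1],[15,140,-15,-0.15,1],[20,190,-20,-0.15,1],[25,240,-23,-0.15,1],[33,290,-23,-0.15,1],[38,335,-23,-0.15,1],[38,335,-23,-0.15,1]]' >/dev/null; python3 tilt.py
```

```text
clock 7.95 tcp [0.4218 0.0608 0.3273] az 8.2 down in tool [-0.026   0.0149  0.9996] q [-0.056 -0.013 -0.109  1.449  0.015 -3.141]
```

```bash
python3 -m handwheel '[[0,20,0,-0.05,1],[0,40,0,-0.1,1],[0,60,0,-0.1,1]]' >/dev/null; python3 tilt.py;  python3 -m handwheel '[[0,20,0,-0.05,1],[0,40,0,-0.1,1],[0,60,0,-0.1,1]]' >/dev/null; python3 tilt.py
```

```text
clock 8.25 tcp [0.4188 0.0684 0.3264] az 9.3 down in tool [-0.0254 -0.0257  0.9993] q [-0.009 -0.012 -0.11   1.447 -0.026 -3.141]
clock 8.55 tcp [0.4161 0.0738 0.3281] az 10.1 down in tool [-0.0219 -0.0657  0.9976] q [ 0.033 -0.008 -0.104  1.453 -0.066 -3.141]
```

```bash
cat >> tilt.py <<'E'
zw=R.from_quat(np.r_[q[1:],q[0]]).apply([0,0,1]); print("lean world mrad",(zw[:2]*1000).round(1),"az",round(np.degrees(np.arctan2(zw[1],zw[0]))),"tool x yaw",round(np.degrees(yaw(q)),1))
E
python3 tilt.py
```

```text
clock 8.55 tcp [0.4161 0.0738 0.3281] az 10.1 down in tool [-0.0219 -0.0657  0.9976] q [ 0.033 -0.008 -0.104  1.453 -0.066 -3.141]
lean world mrad [ 23.9 -65. ] az -70 tool x yaw 1.8
```

```bash
python3 -m handwheel '[[0,0,0,0.15,1],[0,30,0,0.3,1],[0,75,0,0.45,1],[0,120,0,0.6,1],[0,165,0,0.75,1],[-20,210,0,0.9,1],[-45,250,0,1.05,1],[-70,290,0,1.2,1]]' >/dev/null; python3 tilt.py;  python3 -c "
from h import *; from workcell import sensors
print(go(sensors.get_state(),[.16,-.44,.33]))"
```

```text
clock 9.35 tcp [ 0.3532 -0.22    0.3455] az -31.9 down in tool [-0.0691 -0.0026  0.9976] q [-0.727 -0.055 -0.107  1.458 -0.033 -2.691]
lean world mrad [ 24.  -64.8] az -70 tool x yaw -67.5
(array([127.8, 262.7,  25. ]), 0.0)
```

```bash
python3 -m handwheel '[[20,35,5,0.15,1],[40,70,10,0.3,1],[60,110,15,0.45,1],[80,150,20,0.6,1],[95,190,25,0.75,1],[110,230,25,0.9,1],[120,250,25,1.0,1],[128,262,25,1.0,1]]' >/dev/null; python3 tilt.py;  python3 -c "
from h import *; from workcell import sensors
s=sensors.get_state();print(go(s,[.0926,-.2545,.30])); print(go(s,[.07,-.19,.30]))"
```

```text
clock 10.15 tcp [ 0.1614 -0.4407  0.3298] az -69.9 down in tool [-0.0396  0.0559  0.9976] q [-1.399  0.037 -0.054  1.412  0.012 -2.365]
lean world mrad [ 23.5 -64.4] az -70 tool x yaw -124.7
(array([-115.1,  163.7,   16.2]), 0.0)
(array([-155.2,  218.8,   11.5]), 0.0)
```

```bash
python3 -m handwheel '[[-25,35,0,0,1],[-50,70,0,0,1],[-75,105,0,0,1],[-95,135,0,0,1],[-100,140,0,0,1]]' >/dev/null; python3 tilt.py; python3 -m handwheel '[[-15,20,0,0,1],[-29,41,0,0,1],[-29,41,0,0,1]]' >/dev/null; python3 tilt.py
```

```text
clock 10.65 tcp [ 0.104  -0.2747  0.3182] az -69.3 down in tool [-0.0396  0.0558  0.9977] q [-1.506 -0.314 -0.372  1.446  0.02  -2.477]
lean world mrad [ 23.8 -64.1] az -70 tool x yaw -124.3
clock 10.95 tcp [ 0.0869 -0.2295  0.3149] az -69.3 down in tool [-0.0402  0.0564  0.9976] q [-1.572 -0.417 -0.437  1.485  0.024 -2.543]
lean world mrad [ 23.9 -65. ] az -70 tool x yaw -124.4
```

Run:
```python
from h import *
d=dict(np.load("pics/scene0.npz")); P=cloud(d).reshape(-1,3)
for a in (80,95,110,120):
    for r in (.5,.65,.75,.85):
        c=np.array([r*np.cos(np.radians(a)),r*np.sin(np.radians(a))]); p=(np.r_[c,.33]-d["xyz"])@rot(d); uv=p[:2]/p[2]*d["fx"]+[d["cx"],d["cy"]]
        m=np.hypot(*(P[:,:2]-c).T)<.1; print(a,r,uv.round(),m.sum(),P[m][:,2].max().round(3) if m.any() else None)
```

```text
80 0.5 [546.  89.] 1622 0.008
80 0.65 [600. 100.] 1776 0.01
80 0.75 [638. 107.] 1590 0.008
80 0.85 [678. 115.] 507 0.007
95 0.5 [544.  71.] 1387 0.01
95 0.65 [594.  74.] 1412 0.01
95 0.75 [627.  77.] 1178 0.009
95 0.85 [661.  80.] 299 0.008
110 0.5 [532.  54.] 1178 0.009
110 0.65 [574.  52.] 1057 0.008
110 0.75 [602.  51.] 834 0.007
110 0.85 [630.  50.] 454 0.007
120 0.5 [520.  43.] 816 0.009
120 0.65 [556.  39.] 323 0.007
120 0.75 [580.  36.] 44 0.006
120 0.85 [603.  34.] 0 None
```

```bash
python3 -m handwheel '[[-22,-30,-2,0.15,1],[-44,-60,-4,0.3,1],[-66,-90,-6,0.45,1],[-90,-123,-8,0.6,1],[-114,-155,-10,0.75,1],[-138,-188,-10,0.9,1],[-162,-220,-10,1.05,1],[-162,-220,-10,1.2,1]]' >/dev/null; python3 tilt.py; python3 -c "
from h import *; from workcell import sensors
s=sensors.get_state();
for p in ([.42,.15,.33],[.2,.48,.33],[-.2,.56,.33]): print(go(s,p,np.radians(74.5)))"
```

```text
clock 11.75 tcp [ 0.3634 -0.221   0.3304] az -31.3 down in tool [0.021  0.0663 0.9976] q [-0.712 -0.039 -0.129  1.42  -0.033 -0.777]
lean world mrad [ 25.2 -64.8] az -69 tool x yaw -176.3
(array([-80.5, 365.9, -22.2]), 0.334)
(array([117.7, 708.4, -49.1]), 0.334)
(array([511.6, 813.3, -64.4]), 0.334)
```

```bash
python3 -m handwheel '[[-10,45,-3,0.15,1],[-20,92,-5,0.3,1],[-31,140,-8,0.334,1],[-42,188,-11,0.334,1],[-53,236,-14,0.334,1],[-64,284,-17,0.334,1],[-75,330,-20,0.334,1],[-80,366,-22,0.334,1]]' >/dev/null; python3 tilt.py; python3 -c "
from h import *; from workcell import sensors
s=sensors.get_state();
for p in ([.22,.46,.33],[-.2,.56,.33]): print(go(s,p,np.radians(74.5)))"
```

```text
clock 12.55 tcp [0.4164 0.1535 0.3299] az 20.2 down in tool [0.0412 0.0548 0.9976] q [ 0.218  0.043 -0.047  1.47  -0.068  0.483]
lean world mrad [ 25.4 -63.6] az -68 tool x yaw 164.9
(array([269.2, 243.8, -24.6]), 0.005)
(array([700.4, 229.9, -41.7]), 0.005)
```

```bash
python3 -m handwheel '[[33,30,-3,0,1],[67,60,-6,0,1],[100,90,-9,0,1],[134,121,-12,0,1],[168,152,-15,0,1],[202,183,-18,0,1],[236,214,-21,0,1],[269,244,-24,0,1]]' >/dev/null
python3 -m handwheel '[[45,-2,-2,0,1],[94,-3,-4,0,1],[143,-5,-6,0,1],[192,-7,-8,0,1],[241,-8,-10,0,1],[290,-10,-12,0,1],[339,-12,-14,0,1],[388,-13,-16,0,1]]' >/dev/null; python3 tilt.py; python3 -c "
from h import *; from workcell import sensors
s=sensors.get_state();
for r in (.7,.85): print(go(s,[r*np.cos(1.92),r*np.sin(1.92),.33],np.radians(74.5)))"
```

```text
clock 14.15 tcp [-0.1611  0.5493  0.3302] az 106.3 down in tool [0.0395 0.0548 0.9977] q [ 1.723  0.368  0.362  1.631 -0.014  1.989]
lean world mrad [ 23.7 -63.3] az -69 tool x yaw 164.9
(array([104. ,  83.9,  -8.5]), 0.004)
(array([190.2, 206.2, -18.6]), 0.004)
```

```bash
python3 -m handwheel '[[35,28,-3,0,1],[70,56,-6,0,1],[104,84,-8,0,1],[130,120,-8,0,1],[160,163,-8,0,1],[190,206,-8,0,1],[190,206,-8,0,1]]' >/dev/null; python3 tilt.py;  python3 -m handwheel '[[0,0,0,0,1]]' >/dev/null; python3 tilt.py
```

```text
clock 14.85 tcp [-0.2655  0.7352  0.2788] az 109.9 down in tool [0.0184 0.0238 0.9995] q [ 1.816  0.943  1.262  1.92  -0.004  2.082]
lean world mrad [ 11.5 -27.8] az -68 tool x yaw 164.8
clock 14.95 tcp [-0.2649  0.7352  0.2831] az 109.8 down in tool [0.0159 0.019  0.9997] q [ 1.816  0.938  1.265  1.922 -0.005  2.082]
lean world mrad [ 10.3 -22.5] az -65 tool x yaw 164.7
```

```bash
python3 -m handwheel '[[4,5,0,0,1],[8,10,0,0,1],[11,15,0,0,1],[14,20,0,0,1],[14,20,0,0,1],[14,20,0,0,1]]' >/dev/null; python3 tilt.py
```

```text
clock 15.55 tcp [-0.2676  0.7458  0.2781] az 109.7 down in tool [0.0063 0.0039 1.    ] q [ 1.816  0.945  1.265  1.897 -0.004  2.084]
lean world mrad [ 5.  -5.4] az -47 tool x yaw 164.6
```

The tilt is now about 0.4°. Next I'll go to yellow, keeping clear of joint limits.

```bash
python3 -m handwheel '[[-45,-6,-4,0,1],[-94,-12,-8,0,1],[-143,-19,-12,0,1],[-192,-26,-15,0,1],[-241,-32,-15,0,1],[-290,-39,-15,0,1],[-339,-45,-15,0,1],[-385,-52,-15,0,1]]' >/dev/null; python3 tilt.py;  python3 -c "
from h import *; from workcell import sensors
s=sensors.get_state();
print(go(s,[.4597,.3412,.20],np.radians(74.5)))"
```

```text
clock 16.35 tcp [0.0836 0.5965 0.2963] az 82.0 down in tool [0.007  0.0027 1.    ] q [ 1.302  0.366  0.279  1.486 -0.007  1.57 ]
lean world mrad [ 6.  -4.5] az -36 tool x yaw 164.7
(array([-429.6, -146.3,   99.7]), 0.003)
```

```bash
python3 -m handwheel '[[-45,-15,5,0,1],[-92,-31,15,0,1],[-139,-47,25,0,1],[-186,-63,35,0,1],[-233,-79,50,0,1],[-280,-95,60,0,1],[-327,-111,75,0,1],[-374,-127,90,0,1]]' >/dev/null; python3 -m handwheel '[[-30,-10,5,0,1],[-56,-19,10,0,1],[-56,-19,10,0,1],[-56,-19,10,0,1]]';  python3 - <<'E'
from h import *; from workcell import sensors,imaging
d=imaging.read_camera("wrist"); P=cloud(d); hsv=cv2.cvtColor(d["color"],cv2.COLOR_BGR2HSV); H,S,V=[hsv[...,i].astype(int) for i in range(3)]
m=(S>130)&(V>60)&(H>20)&(H<35)&(P[...,2]>.112)&(P[...,2]<.128)&(abs(P[...,1]-.34)<.06)
t=P[m]; print(len(t),t.mean(0).round(4) if len(t) else '',cv2.minAreaRect((t[:,:2]*1000).astype(np.float32)) if len(t) else '')
cv2.imwrite("pics/w4.png",d["color"])
print(go(sensors.get_state(),[.4597,.3412,.076],np.radians(74.5)))
E
```

```text
clock: 17.55
tcp_pos: [0.4525, 0.346, 0.2016]
orientation: [0.003, 0.134, 0.991, -0.003]
wrist_force: [-1.1, 0.1, 0.4]
finger_gap: 0.0851
grip_force: 0.0
840 [0.4578 0.3438 0.1191] ((458.8910217285156, 343.29443359375), (15.105486869812012, 39.99079513549805), 75.06623077392578)
(array([ -8.1,  -2.5, 125.8]), 0.002)
```

View pics/w4.png

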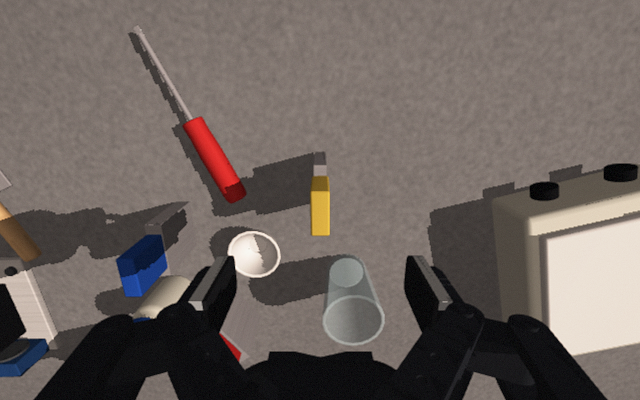

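Yellow sits centred between the fingers at (320,205), with the beaker behind at (352,300) clear of the fingers. Its refined top is (0.4588, 0.3433). Now descend and grip.

```bash
python3 -m handwheel '[[-7,-1,35,0,1],[-7,-1,80,0,1],[-7,-1,115,0,1],[-7,-1,126,0,1],[-7,-1,126,0,0.4],[-7,-1,126,0,0.1],[-7,-1,126,0,0.1],[-7,-1,126,0,0.1]]' 40; python3 -m handwheel '[[0,0,0,0,0.1],[0,0,0,0,0.1]]'
```

```text
clock: 18.4
tcp_pos: [0.4602, 0.3434, 0.0772]
orientation: [0.004, 0.133, 0.991, -0.002]
wrist_force: [-0.5, -0.1, 0.6]
finger_gap: 0.0284
grip_force: 0.0
clock: 18.6
tcp_pos: [0.46, 0.3432, 0.0768]
orientation: [0.004, 0.134, 0.991, -0.002]
wrist_force: [-0.0, 1.5, 7.1]
finger_gap: 0.0154
grip_force: 40.2
```

```bash
python3 -m handwheel '[[0,0,-40,0,0.1],[0,0,-85,0,0.1],[0,0,-130,0,0.1],[0,0,-152,0,0.1],[0,0,-152,0,0.1]]'; python3 -c "
from h import *; from workcell import sensors
print(go(sensors.get_state(),[.5138,-.1619,.23],np.radians(76.8)))"
```

```text
clock: 19.1
tcp_pos: [0.4599, 0.3445, 0.231]
orientation: [0.006, 0.134, 0.991, -0.001]
wrist_force: [1.0, 0.9, -3.7]
finger_gap: 0.0156
grip_force: 40.2
(array([-186.1, -474. ,    3.4]), -0.038)
```

```bash
python3 -m handwheel '[[-15,-38,0,-0.038,0.1],[-33,-83,0,-0.038,0.1],[-50,-128,0,-0.038,0.1],[-67,-172,0,-0.038,0.1],[-84,-216,0,-0.038,0.1],[-101,-260,0,-0.038,0.1],[-118,-304,0,-0.038,0.1],[-135,-348,0,-0.038,0.1]]' >/dev/null; python3 -m handwheel '[[-20,-40,0,0,0.1],[-38,-80,0,0,0.1],[-48,-115,0,0,0.1],[-54,-122,0,0,0.1],[-54,-122,0,0,0.1]]';python3 -c "
from h import *; from workcell import sensors
print(go(sensors.get_state(),[.5138,-.1619,.133],np.radians(76.8)))"
```

```text
clock: 20.4
tcp_pos: [0.5202, -0.1598, 0.2285]
orientation: [0.001, 0.116, 0.993, -0.002]
wrist_force: [-0.5, 1.3, -2.6]
finger_gap: 0.0157
grip_force: 41.0
(array([ 6.1, -3.1, 95.5]), -0.002)
```

```bash
python3 -m handwheel '[[6,-3,40,0,0.1],[6,-3,75,0,0.1],[6,-3,90,0,0.1],[6,-3,100,0,0.1]]'; python3 -m handwheel '[[0,0,10,0,0.1],[0,0,20,0,0.1],[0,0,30,0,0.1],[0,0,38,0,0.1],[0,0,41,0,0.1],[0,0,41,0,0.1]]'; python3 -c "
from h import *; from workcell import sensors,imaging
d=imaging.read_camera('scene'); cv2.imwrite('pics/s1.png',cv2.resize(d['color'][150:270,240:400],None,fx=4,fy=4))"
```

```text
clock: 20.8
tcp_pos: [0.513, -0.1585, 0.1282]
orientation: [0.001, 0.114, 0.994, -0.002]
wrist_force: [-0.3, 0.4, -2.2]
finger_gap: 0.0156
grip_force: 40.8
clock: 21.4
tcp_pos: [0.515, -0.1613, 0.0895]
orientation: [0.003, 0.115, 0.993, -0.003]
wrist_force: [0.2, 0.3, -2.2]
finger_gap: 0.0156
grip_force: 40.9
```

```bash
python3 -m handwheel '[[0,0,1,0,0.1],[0,0,2,0,0.1],[0,0,2.5,0,0.1],[0,0,3,0,0.1],[0,0,3,0,0.1],[0,0,3,0,0.1]]'
```

```text
clock: 22.05
tcp_pos: [0.5152, -0.1614, 0.0869]
orientation: [0.003, 0.115, 0.993, -0.003]
wrist_force: [-0.5, -0.7, -2.5]
finger_gap: 0.0156
grip_force: 40.9
```

View pics/s1.png

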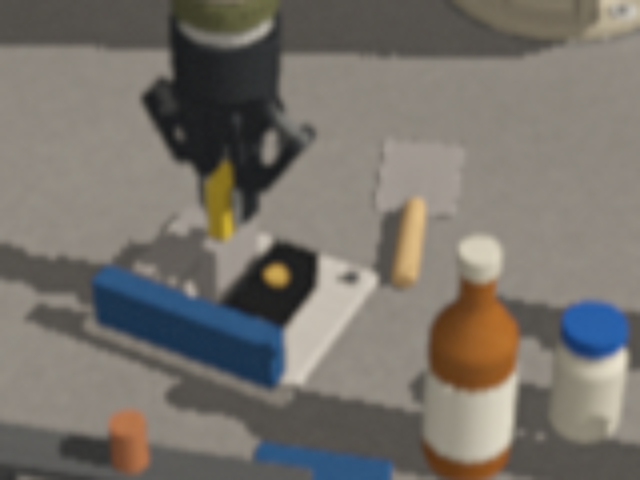

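Yellow stands between the jaws (crop around (225,200)), fully down. I'll press lightly to confirm contact, then lift it out and park it on the free strip on the -y side.

```bash
python3 -m handwheel '[[0,0,1,0,0.1],[0,0,2,0,0.1],[0,0,2,0,0.1]]'; python3 -m handwheel '[[0,0,-25,0,0.1],[0,0,-60,0,0.1],[0,0,-80,0,0.1],[0,0,-80,0,0.1]]';python3 -c "
from h import *; from workcell import sensors
print(go(sensors.get_state(),[.5219,-.2852,.0772],np.radians(76.8)))"
```

```text
clock: 22.35
tcp_pos: [0.5154, -0.1614, 0.0868]
orientation: [0.004, 0.115, 0.993, -0.003]
wrist_force: [-3.5, 0.8, 11.1]
finger_gap: 0.016
grip_force: 42.9
clock: 22.75
tcp_pos: [0.5169, -0.1618, 0.1682]
orientation: [0.006, 0.115, 0.993, -0.004]
wrist_force: [0.6, -0.6, -2.3]
finger_gap: 0.0159
grip_force: 41.1
(array([ -31.8, -118.4,   92.2]), 0.0)
```

```bash
python3 -m handwheel '[[-11,-40,0,0,0.1],[-22,-85,0,0,0.1],[-32,-118,0,0,0.1],[-32,-118,30,0,0.1],[-32,-118,65,0,0.1],[-32,-118,82,0,0.1],[-32,-118,89,0,0.1],[-32,-118,91,0,0.1]]'; python3 -m handwheel '[[0,0,1,0,0.1],[0,0,1.5,0,0.1]]'
```

```text
clock: 23.55
tcp_pos: [0.5178, -0.2827, 0.0762]
orientation: [0.002, 0.115, 0.993, -0.003]
wrist_force: [-11.6, 7.4, 30.7]
finger_gap: 0.0157
grip_force: 45.9
clock: 23.75
tcp_pos: [0.5184, -0.2828, 0.0761]
orientation: [0.003, 0.115, 0.993, -0.003]
wrist_force: [-9.8, 6.6, 29.8]
finger_gap: 0.0154
grip_force: 45.8
```

```bash
python3 -m handwheel '[[0,0,-2,0,0.1],[0,0,-2,0,0.1],[0,0,-2,0,0.6],[0,0,-2,0,0.6],[0,0,-2,0,0.6],[0,0,-2,0,0.6]]'; python3 -m handwheel '[[0,0,-30,0,0.6],[0,0,-75,0,0.6],[0,0,-120,0,0.8],[0,0,-150,0,1]]';python3 -c "
from h import *; from workcell import sensors
print(go(sensors.get_state(),[.4738,.1617,.215],np.radians(74.6)))"; python3 tilt.py
```

```text
clock: 24.35
tcp_pos: [0.5194, -0.2835, 0.0747]
orientation: [0.003, 0.115, 0.993, -0.003]
wrist_force: [0.8, -0.6, -0.1]
finger_gap: 0.0513
grip_force: 0.0
clock: 24.75
tcp_pos: [0.5195, -0.2831, 0.2284]
orientation: [0.004, 0.115, 0.993, -0.004]
wrist_force: [0.4, -2.0, 0.8]
finger_gap: 0.0783
grip_force: 0.0
(array([146. , 422.8,   9.2]), 0.039)
clock 24.75 tcp [ 0.5195 -0.2831  0.2284] az -28.6 down in tool [0.0098 0.0066 0.9999] q [-0.634  0.337  0.072  1.295 -0.002 -0.404]
lean world mrad [ 8.  -8.7] az -47 tool x yaw 166.8
```

```bash
python3 -m handwheel '[[12,35,0,0.02,1],[28,80,0,0.039,1],[45,127,2,0.039,1],[61,174,4,0.039,1],[78,221,6,0.039,1],[95,268,9,0.039,1],[112,315,9,0.039,1],[128,362,9,0.039,1]]' >/dev/null; python3 -m handwheel '[[12,40,0,0,1],[18,61,0,0,1],[18,61,0,0,1],[18,61,0,0,1]]'
cat > look.py <<'E'
import sys; from h import *; from workcell import sensors,imaging
lo,hi,x,y=map(float,sys.argv[1:5])
d=imaging.read_camera("wrist"); P=cloud(d); hsv=cv2.cvtColor(d["color"],cv2.COLOR_BGR2HSV); H,S,V=[hsv[...,i].astype(int) for i in range(3)]
m=(S>130)&(V>60)&((H>lo) & (H<hi) if lo<hi else (H>lo)|(H<hi))&(P[...,2]>.112)&(P[...,2]<.128)&(np.hypot(P[...,0]-x,P[...,1]-y)<.06)
t=P[m]; r=cv2.minAreaRect((t[:,:2]*1000).astype(np.float32)); print(len(t),t.mean(0).round(4),r)
c=np.array(r[0])/1000; a=r[2] if r[1][0]<r[1][1] else r[2]+90
print(go(sensors.get_state(),[*c,.076],np.radians(a)))
E
python3 look.py 100 130 .4738 .1617
```

```text
clock: 25.95
tcp_pos: [0.4754, 0.1627, 0.2128]
orientation: [0.003, 0.133, 0.991, -0.003]
wrist_force: [-0.8, -0.1, -0.5]
finger_gap: 0.0852
grip_force: 0.0
816 [0.4717 0.1633 0.119 ] ((472.5768127441406, 162.76870727539062), (14.950762748718262, 39.528564453125), 75.17121124267578)
(array([  3.9,   0.7, 136.8]), -0.01)
```

```bash
python3 -m handwheel '[[4,0.7,40,0,1],[4,0.7,85,0,1],[4,0.7,120,0,1],[4,0.7,136,0,1],[4,0.7,136,0,0.4],[4,0.7,136,0,0.1],[4,0.7,136,0,0.1],[4,0.7,136,0,0.1]]' 40 >/dev/null; python3 -m handwheel '[[0,0,0,0,0.1],[0,0,0,0,0.1]]';  python3 -m handwheel '[[0,0,-40,0,0.1],[0,0,-85,0,0.1],[0,0,-130,0,0.1],[0,0,-150,0,0.1],[0,0,-150,0,0.1]]'; python3 -c "
from h import *; from workcell import sensors
print(go(sensors.get_state(),[.5138,-.1619,.23],np.radians(76.8)))"
```

```text
clock: 27.0
tcp_pos: [0.4736, 0.1634, 0.0783]
orientation: [0.004, 0.134, 0.991, -0.003]
wrist_force: [-1.0, -1.0, 6.4]
finger_gap: 0.0156
grip_force: 40.0
clock: 27.5
tcp_pos: [0.4736, 0.1649, 0.2303]
orientation: [0.006, 0.134, 0.991, -0.002]
wrist_force: [0.7, -0.3, -2.9]
finger_gap: 0.0159
grip_force: 40.1
(array([-125.5, -304.4,    2.5]), -0.038)
```

```bash
python3 -m handwheel '[[-15,-38,0,-0.038,0.1],[-34,-83,0,-0.038,0.1],[-52,-128,0,-0.038,0.1],[-70,-172,0,-0.038,0.1],[-89,-216,0,-0.038,0.1],[-107,-260,0,-0.038,0.1],[-120,-294,0,-0.038,0.1],[-125,-304,0,-0.038,0.1]]' >/dev/null;  python3 -m handwheel '[[0,0,0,0,0.1],[0,0,0,0,0.1]]';python3 -c "
from h import *; from workcell import sensors,imaging
s=sensors.get_state(); print(go(s,[.5145,-.1615,.130],np.radians(76.8)),go(s,[.5145,-.1615,.0885],np.radians(76.8)))
"
```

```text
clock: 28.5
tcp_pos: [0.5106, -0.1608, 0.2279]
orientation: [0.002, 0.115, 0.993, -0.002]
wrist_force: [0.7, 0.2, -2.2]
finger_gap: 0.0153
grip_force: 40.9
(array([-3.6,  0.6, 97.9]), -0.0) (array([ -3.5,   0.7, 139.4]), -0.0)
```

```bash
python3 -m handwheel '[[-3.5,0.5,40,0,0.1],[-3.5,0.5,75,0,0.1],[-3.5,0.5,92,0,0.1],[-3.5,0.5,100,0,0.1],[-3.5,0.5,104,0,0.1],[-3.5,0.5,108,0,0.1],[-3.5,0.5,112,0,0.1],[-3.5,0.5,114,0,0.1]]';  python3 -m handwheel '[[0,0,2,0,0.1],[0,0,4,0,0.1],[0,0,6,0,0.1],[0,0,6,0,0.1]]'
```

```text
clock: 29.3
tcp_pos: [0.5161, -0.163, 0.1159]
orientation: [0.004, 0.115, 0.993, -0.003]
wrist_force: [-0.5, -0.3, -2.5]
finger_gap: 0.0157
grip_force: 40.8
clock: 29.7
tcp_pos: [0.5157, -0.1627, 0.1092]
orientation: [0.003, 0.115, 0.993, -0.003]
wrist_force: [0.8, 2.5, -4.0]
finger_gap: 0.0155
grip_force: 40.7
```

```bash
python3 -m handwheel '[[0,1,2,0,0.1],[0,1,5,0,0.1],[0,1,8,0,0.1],[0,1,11,0,0.1],[0,1,14,0,0.1],[0,1,17,0,0.1]]';  python3 -m handwheel '[[0,0,2,0,0.1],[0,0,3.5,0,0.1],[0,0,5,0,0.1],[0,0,5,0,0.1]]'
```

```text
clock: 30.3
tcp_pos: [0.5159, -0.1622, 0.0921]
orientation: [0.003, 0.115, 0.993, -0.003]
wrist_force: [-0.2, 0.1, -2.0]
finger_gap: 0.0157
grip_force: 40.9
clock: 30.7
tcp_pos: [0.516, -0.1622, 0.0884]
orientation: [0.003, 0.115, 0.993, -0.003]
wrist_force: [-2.7, 0.6, 3.4]
finger_gap: 0.0158
grip_force: 41.8
```

Blue also goes fully down freely: TCP 0.0884 matches floor contact with light force. I'll park it on the strip and then try red.

```bash
python3 -m handwheel '[[0,0,-25,0,0.1],[0,0,-60,0,0.1],[0,0,-85,0,0.1],[0,0,-85,0,0.1]]';python3 -c "
from h import *; from workcell import sensors
print(go(sensors.get_state(),[.4439,-.2669,.0787],np.radians(76.8)))"
```

```text
clock: 31.1
tcp_pos: [0.5181, -0.1627, 0.1764]
orientation: [0.007, 0.115, 0.993, -0.004]
wrist_force: [0.4, -1.1, -2.1]
finger_gap: 0.016
grip_force: 41.0
(array([  49.8, -117.7,   97.8]), -0.0)
```

```bash
python3 -m handwheel '[[15,-37,0,0,0.1],[33,-80,0,0,0.1],[50,-118,0,0,0.1],[50,-118,35,0,0.1],[50,-118,70,0,0.1],[50,-118,88,0,0.1],[50,-118,93,0,0.1],[50,-118,93,0,0.1]]'; python3 -m handwheel '[[0,0,1,0,0.1],[0,0,1,0,0.1]]'
```

```text
clock: 31.9
tcp_pos: [0.4393, -0.2651, 0.0787]
orientation: [0.002, 0.115, 0.993, -0.002]
wrist_force: [0.9, 0.4, -3.0]
finger_gap: 0.0157
grip_force: 41.3
clock: 32.1
tcp_pos: [0.4403, -0.2655, 0.0783]
orientation: [0.003, 0.115, 0.993, -0.003]
wrist_force: [0.6, -0.7, -1.5]
finger_gap: 0.0157
grip_force: 41.3
```

```bash
python3 -m handwheel '[[0,0,0,0,0.6],[0,0,0,0,0.6],[0,0,0,0,0.6],[0,0,0,0,0.6],[0,0,-30,0,0.6],[0,0,-75,0,0.6],[0,0,-120,0,0.8],[0,0,-150,0,1]]';python3 -c "
from h import *; from workcell import sensors
print(go(sensors.get_state(),[.6095,.185,.235],np.radians(112)))"; python3 tilt.py
```

```text
clock: 32.9
tcp_pos: [0.4403, -0.2652, 0.2321]
orientation: [0.005, 0.115, 0.993, -0.004]
wrist_force: [0.9, -0.4, -1.3]
finger_gap: 0.0783
grip_force: 0.0
(array([-61.7, 477. ,  -5.5]), -0.615)
clock 32.9 tcp [ 0.4403 -0.2652  0.2321] az -31.1 down in tool [0.0101 0.0069 0.9999] q [-0.697  0.185 -0.121  1.253 -0.002 -0.467]
lean world mrad [ 8.2 -9. ] az -48 tool x yaw 166.8
```

```bash
python3 -m handwheel '[[-5,40,-10,-0.15,1],[-11,87,-16,-0.3,1],[-17,135,-16,-0.45,1],[-24,185,-16,-0.6,1],[-30,234,-16,-0.615,1],[-37,283,-16,-0.615,1],[-43,332,-16,-0.615,1],[-49,380,-16,-0.615,1]]' >/dev/null; python3 -c "
from h import *; from workcell import sensors
print(go(sensors.get_state(),[.6095,.185,.235],np.radians(112)))"
```

```text
(array([-65.5,  69.3,   7.9]), 0.0)
```

```bash
python3 -m handwheel '[[-32,34,0,0,1],[-60,63,5,0,1],[-65,69,8,0,1],[-65,69,8,0,1],[-65,69,8,0,1]]';python3 look.py 172 8 .6095 .185
```

```text
clock: 34.2
tcp_pos: [0.6082, 0.1817, 0.2345]
orientation: [0.002, -0.191, 0.982, -0.004]
wrist_force: [-0.5, -0.2, 0.6]
finger_gap: 0.0854
grip_force: 0.0
699 [0.6085 0.1845 0.1189] ((609.67724609375, 185.2337646484375), (39.61573028564453, 14.694530487060547), 21.88612937927246)
(array([ -2.5,   4.6, 158.8]), 0.001)
```

```bash
python3 -m handwheel '[[-2.5,4.5,45,0,1],[-2.5,4.5,92,0,1],[-2.5,4.5,135,0,1],[-2.5,4.5,157,0,1],[-2.5,4.5,157,0,0.4],[-2.5,4.5,157,0,0.1],[-2.5,4.5,157,0,0.1],[-2.5,4.5,157,0,0.1]]' 40 >/dev/null; python3 -m handwheel '[[0,0,0,0,0.1],[0,0,0,0,0.1]]';  python3 -m handwheel '[[0,0,-40,0,0.1],[0,0,-85,0,0.1],[0,0,-130,0,0.1],[0,0,-160,0,0.1],[0,0,-160,0,0.1]]'; python3 -c "
from h import *; from workcell import sensors
s=sensors.get_state(); print(go(s,[.48,.10,.24],np.radians(76.8))); print(go(s,[.5138,-.1619,.24],np.radians(76.8)))"
```

```text
clock: 35.25
tcp_pos: [0.6114, 0.1865, 0.0796]
orientation: [0.004, -0.191, 0.982, -0.004]
wrist_force: [-0.9, -0.6, 6.6]
finger_gap: 0.0156
grip_force: 40.3
clock: 35.75
tcp_pos: [0.6115, 0.1882, 0.2432]
orientation: [0.007, -0.191, 0.982, -0.004]
wrist_force: [0.6, 0.1, -2.7]
finger_gap: 0.0157
grip_force: 39.9
(array([155. , -32.4,   1.8]), 0.615)
(array([ 221.9, -287.9,    3.6]), 0.615)
```

```bash
python3 -m handwheel '[[45,-9,0,0.15,0.1],[92,-19,0,0.3,0.1],[140,-29,0,0.45,0.1],[155,-45,0,0.6,0.1],[165,-85,0,0.615,0.1],[178,-132,0,0.615,0.1],[190,-180,0,0.615,0.1],[203,-226,0,0.615,0.1]]' >/dev/null; python3 -m handwheel '[[0,0,0,0,0.1]]';python3 -c "
from h import *; from workcell import sensors
s=sensors.get_state(); print(go(s,[.516,-.1618,.133],np.radians(76.8)))"
```

```text
clock: 36.65
tcp_pos: [0.5057, -0.1033, 0.2369]
orientation: [0.002, 0.119, 0.993, -0.004]
wrist_force: [1.0, 0.2, -3.5]
finger_gap: 0.0153
grip_force: 40.7
(array([-23.3, -53.7, 104.4]), -0.008)
```

```bash
python3 -m handwheel '[[-12,-30,0,-0.008,0.1],[-23,-54,15,-0.008,0.1],[-23,-54,55,-0.008,0.1],[-23,-54,90,-0.008,0.1],[-23,-54,102,-0.008,0.1],[-23,-54,104,-0.008,0.1],[-23,-54,104,-0.008,0.1]]'; python3 -m handwheel '[[0,0,3,0,0.1],[0,0,6,0,0.1],[0,0,9,0,0.1],[0,0,11,0,0.1],[0,0,13,0,0.1],[0,0,14,0,0.1]]';python3 -c "
from h import *; from workcell import sensors
s=sensors.get_state(); print(go(s,[.516,-.1618,.118],np.radians(76.8)))"
```

```text
clock: 37.35
tcp_pos: [0.5165, -0.1562, 0.1358]
orientation: [0.003, 0.111, 0.994, -0.003]
wrist_force: [0.4, 0.1, -3.2]
finger_gap: 0.0155
grip_force: 40.9
clock: 37.95
tcp_pos: [0.5168, -0.1579, 0.1221]
orientation: [0.004, 0.112, 0.994, -0.004]
wrist_force: [-1.9, -4.9, 3.0]
finger_gap: 0.0155
grip_force: 41.7
(array([-0.1, -3.9,  4.1]), 0.007)
```

```bash
python3 -m handwheel '[[0,0,-3,0,0.1],[0,-2,-3,0.007,0.1],[0,-4,-3,0.007,0.1],[0,-4,-1,0.007,0.1],[0,-4,1,0.007,0.1],[0,-4,2.5,0.007,0.1],[0,-4,2.5,0.007,0.1]]'; python3 -m handwheel '[[0,0,1,0,0.1],[0,0,2,0,0.1],[0,0,3,0,0.1],[0,0,4,0,0.1],[0,0,4,0,0.1]]'
```

```text
clock: 38.65
tcp_pos: [0.5153, -0.1605, 0.1185]
orientation: [0.003, 0.115, 0.993, -0.003]
wrist_force: [1.0, 0.2, -3.5]
finger_gap: 0.0154
grip_force: 41.1
clock: 39.15
tcp_pos: [0.5164, -0.1611, 0.117]
orientation: [0.004, 0.115, 0.993, -0.004]
wrist_force: [-2.0, -0.2, 10.2]
finger_gap: 0.0154
grip_force: 43.0
```

```bash
python3 -m handwheel '[[0,0,1,0,0.1],[0,-0.5,1.5,0,0.1],[0,-0.5,1.5,0,0.1],[0,0.7,1.5,0,0.1],[0,0.7,1.5,0,0.1]]'
```

```text
clock: 39.65
tcp_pos: [0.5173, -0.1612, 0.1167]
orientation: [0.006, 0.115, 0.993, -0.005]
wrist_force: [-3.4, -1.1, 15.3]
finger_gap: 0.0156
grip_force: 43.7
```

Red stops in the lead-in: TCP 0.117 against 0.0896 if it were down, with 15 N and balanced sideways force. So blue is the answer. I'll park red on the open bench beyond the strip.

```bash
python3 -m handwheel '[[0,0,-35,0,0.1],[0,0,-80,0,0.1],[0,0,-118,0,0.1],[14,-40,-118,0,0.1],[28,-85,-118,0,0.1],[40,-130,-118,0,0.1],[50,-165,-118,0,0.1],[50,-165,-118,0,0.1]]' ;python3 -c "
from h import *; from workcell import sensors
s=sensors.get_state(); print(go(s,[.4676,-.341,.0796],np.radians(76.8)))"
```

```text
clock: 40.45
tcp_pos: [0.4269, -0.3121, 0.2317]
orientation: [0.003, 0.118, 0.993, -0.004]
wrist_force: [-0.0, -0.5, -3.1]
finger_gap: 0.0155
grip_force: 41.3
(array([-45.3, -17.6, 152.5]), -0.005)
```

```bash
python3 -m handwheel '[[-30,-20,0,0,0.1],[-45,-20,20,0,0.1],[-45,-20,65,0,0.1],[-45,-20,110,0,0.1],[-45,-20,140,0,0.1],[-45,-20,148,0,0.1],[-45,-20,150,0,0.1],[-45,-20,150,0,0.1]]'; python3 -m handwheel '[[0,0,1,0,0.1],[0,0,1,0,0.1]]'
```

```text
clock: 41.25
tcp_pos: [0.4698, -0.3397, 0.0838]
orientation: [0.004, 0.115, 0.993, -0.004]
wrist_force: [0.0, -0.3, -2.8]
finger_gap: 0.0154
grip_force: 41.3
clock: 41.45
tcp_pos: [0.4698, -0.34, 0.0831]
orientation: [0.004, 0.115, 0.993, -0.004]
wrist_force: [-0.2, -0.3, -3.6]
finger_gap: 0.0156
grip_force: 41.3
```

```bash
python3 -m handwheel '[[0,0,1.5,0,0.1],[0,0,3,0,0.1],[0,0,3,0,0.1]]'; python3 -m handwheel '[[0,0,1,0,0.1],[0,0,1,0,0.1]]'
```

```text
clock: 41.75
tcp_pos: [0.4697, -0.3399, 0.0799]
orientation: [0.004, 0.115, 0.993, -0.004]
wrist_force: [0.2, 1.5, 3.9]
finger_gap: 0.0154
grip_force: 42.3
clock: 41.95
tcp_pos: [0.4701, -0.3401, 0.0798]
orientation: [0.005, 0.115, 0.993, -0.004]
wrist_force: [-0.0, 1.4, 8.4]
finger_gap: 0.0155
grip_force: 43.0
```

```bash
python3 -m handwheel '[[0,0,-1,0,0.1],[0,0,-1,0,0.6],[0,0,-1,0,0.6],[0,0,-1,0,0.6],[0,0,-30,0,0.6],[0,0,-75,0,0.6],[0,0,-110,0,0.6],[0,0,-130,0,0.6]]' ;python3 -c "
from h import *; from workcell import sensors
s=sensors.get_state(); print(go(s,[.4403,-.2655,.21],np.radians(76.8)))"
```

```text
clock: 42.75
tcp_pos: [0.469, -0.3391, 0.2106]
orientation: [0.005, 0.115, 0.993, -0.004]
wrist_force: [1.4, -0.7, -0.6]
finger_gap: 0.0516
grip_force: 0.0
(array([44.7, 65.1, -0.3]), 0.0)
```

```bash
python3 -m handwheel '[[25,35,0,0,0.6],[43,62,0,0,0.6],[44.7,65,0,0,0.6],[44.7,65,0,0,0.6],[44.7,65,0,0,0.6]]' >/dev/null; python3 look.py 100 130 .4403 -.2655; python3 -c "
from h import *; from workcell import imaging
d=imaging.read_camera('wrist'); cv2.imwrite('pics/w5.png',d['color'])"
```

```text
872 [ 0.4381 -0.2652  0.119 ] ((439.3509216308594, -265.3713073730469), (15.186220169067383, 39.83530044555664), 76.56595611572266)
(array([  1.7,   1. , 130.7]), 0.004)
```

View pics/w5.png

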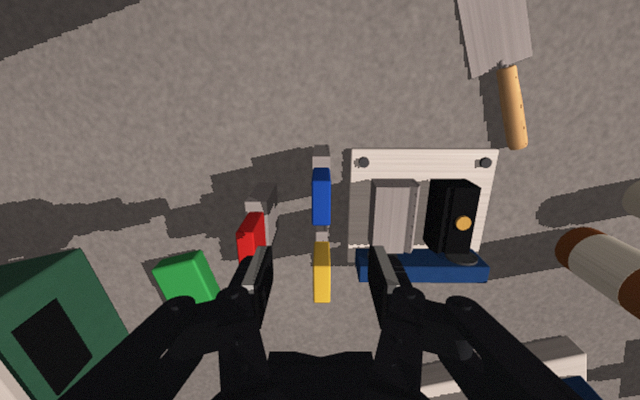

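The view shows blue (320,195), yellow (321,270) and red (250,235) all upright and off the base plate. Now I'll re-grip blue.

```bash
python3 -m handwheel '[[1,1,45,0,0.6],[1,1,92,0,0.6],[1,1,120,0,0.6],[1,1,128,0,0.6],[1,1,128,0,0.6],[1,1,128,0,0.1],[1,1,128,0,0.1],[1,1,128,0,0.1]]' 40 >/dev/null; python3 -m handwheel '[[0,0,0,0,0.1]]';  python3 -m handwheel '[[0,0,-40,0,0.1],[0,0,-85,0,0.1],[0,0,-105,0,0.1],[0,0,-105,0,0.1],[0,0,-105,0,0.1]]'; python3 -c "
from h import *; from workcell import sensors
s=sensors.get_state(); print(go(s,[.516,-.1622,.183],np.radians(76.8)))"
```

```text
clock: 44.25
tcp_pos: [0.4407, -0.2655, 0.0806]
orientation: [0.005, 0.115, 0.993, -0.004]
wrist_force: [1.2, 0.3, 7.1]
finger_gap: 0.0155
grip_force: 40.0
clock: 44.75
tcp_pos: [0.4386, -0.2636, 0.1832]
orientation: [0.003, 0.115, 0.993, -0.003]
wrist_force: [-0.0, -0.1, -2.8]
finger_gap: 0.0157
grip_force: 40.2
(array([-5.230e+01,  1.164e+02, -1.000e-01]), 0.001)
```

Bench TCP is now 0.0806, so floor contact in the gap should come at about 0.0905.

```bash
python3 -m handwheel '[[-18,38,0,0,0.1],[-37,80,0,0,0.1],[-50,112,0,0,0.1],[-52,116.5,0,0,0.1],[-52,116.5,0,0,0.1],[-52,116.5,0,0,0.1]]'; python3 -c "
from h import *; from workcell import sensors
s=sensors.get_state(); print(go(s,[.516,-.1622,.112],np.radians(76.8)))"
```

```text
clock: 45.35
tcp_pos: [0.5148, -0.1623, 0.1819]
orientation: [0.002, 0.115, 0.993, -0.003]
wrist_force: [-0.1, -0.1, -2.1]
finger_gap: 0.0151
grip_force: 40.8
(array([-0.9,  0.7, 69.9]), 0.0)
```

```bash
python3 -m handwheel '[[-1,0.7,25,0,0.1],[-1,0.7,45,0,0.1],[-1,0.7,56,0,0.1],[-1,0.7,61,0,0.1],[-1,0.7,66,0,0.1],[-1,0.7,70,0,0.1],[-1,0.7,70,0,0.1]]'; python3 -m handwheel '[[0,0,3,0,0.1],[0,0,6,0,0.1],[0,0,9,0,0.1],[0,0,12,0,0.1],[0,0,15,0,0.1],[0,0,18,0,0.1],[0,0,18,0,0.1]]'
```

```text
clock: 46.05
tcp_pos: [0.5176, -0.1624, 0.1135]
orientation: [0.003, 0.115, 0.993, -0.003]
wrist_force: [-0.4, -0.5, -2.2]
finger_gap: 0.0154
grip_force: 40.7
clock: 46.75
tcp_pos: [0.5173, -0.1622, 0.0949]
orientation: [0.003, 0.115, 0.993, -0.003]
wrist_force: [-0.2, -0.4, -3.0]
finger_gap: 0.0154
grip_force: 40.7
```

```bash
python3 -m handwheel '[[0,0,2,0,0.1],[0,0,4,0,0.1],[0,0,5,0,0.1],[0,0,5,0,0.1]]'; python3 -m handwheel '[[0,0,0.5,0,0.1],[0,0,0.5,0,0.6],[0,0,0.5,0,0.6],[0,0,0.5,0,0.6],[0,0,-30,0,0.6],[0,0,-75,0,0.6],[0,0,-115,0,0.6],[0,0,-145,0,0.6]]'; python3 -m handwheel '[[40,0,-30,0,0.6],[80,0,-40,0,0.6],[110,0,-40,0,0.6],[110,0,-40,0,0.6]]'
python3 - <<'E'
from h import *; from workcell import imaging
d=imaging.read_camera("scene"); P=cloud(d); hsv=cv2.cvtColor(d["color"],cv2.COLOR_BGR2HSV); H,S=hsv[...,0],hsv[...,1]
for n,m,c in (("blue",(H>100)&(H<130),(.516,-.162)),("yellow",(H>20)&(H<35),(.52,-.283)),("red",(H<8)|(H>172),(.47,-.34))):
    t=P[m&(S>120)&(np.hypot(P[...,0]-c[0],P[...,1]-c[1])<.03)&(P[...,2]>.07)]; print(n,len(t),np.percentile(t[:,2],[1,98]).round(3),t.mean(0).round(3))
a=cv2.resize(d["color"][130:270,200:400],None,fx=4,fy=4); cv2.imwrite("pics/s2.png",a)
E
```

```text
clock: 47.15
tcp_pos: [0.5177, -0.1624, 0.0907]
orientation: [0.003, 0.115, 0.993, -0.003]
wrist_force: [-0.6, 0.2, 0.1]
finger_gap: 0.0154
grip_force: 41.0
clock: 47.95
tcp_pos: [0.5175, -0.1617, 0.2382]
orientation: [0.004, 0.115, 0.993, -0.003]
wrist_force: [0.0, -0.2, -0.6]
finger_gap: 0.0515
grip_force: 0.0
clock: 48.35
tcp_pos: [0.4067, -0.1349, 0.2756]
orientation: [0.003, 0.115, 0.993, -0.003]
wrist_force: [0.9, 0.1, -0.7]
finger_gap: 0.0514
grip_force: 0.0
blue 159 [0.085 0.132] [ 0.523 -0.16   0.114]
yellow 183 [0.075 0.123] [ 0.523 -0.28   0.102]
red 172 [0.075 0.123] [ 0.476 -0.337  0.103]
```

View pics/s2.png

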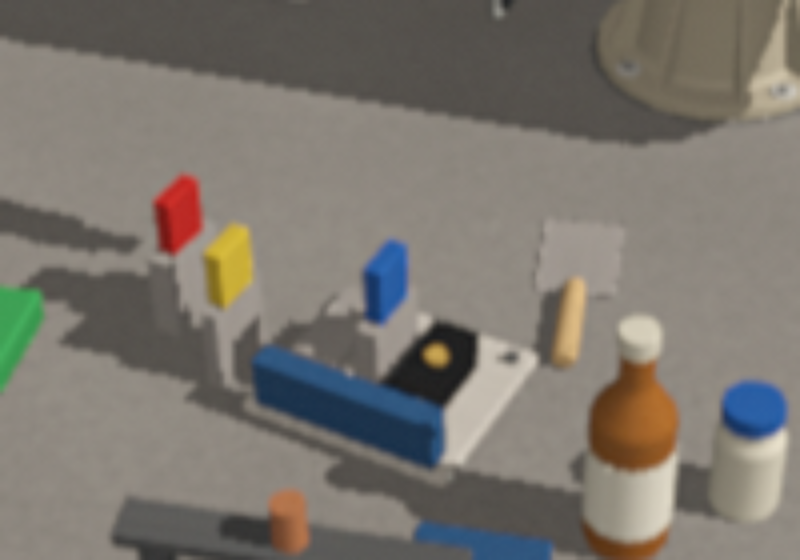

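The scene view shows blue standing fully down in the gap (385,280), with its top at 0.13 m. Yellow (228,265) and red (178,215) are upright on the bench off the plate, and the bystanders look unmoved.

```bash
python3 -c "
from workcell import workorder; print(workorder.hand_in())"
```

```text
the job is handed in; nothing more can be done
None
```

Job handed in at about 48 s: yellow and blue both went in freely and red stopped in the lead-in, so blue (17 mm) is left fully down in the gap (about 20 mm wide by depth camera), with yellow and red upright on the bench off the base plate; while correcting a tool tilt early on, joint 3 read 1.265 against its 1.26 limit.

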